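# Uncover the graver lap and hold its tool rest at the set angle

### The job

I want to sharpen a graver at the angle set on the lap machine. Take the loose dust lid off the lap and lay it flat on the bench, without dropping it; then swing the tilting tool rest up until its pointer lines up with the brass marker on the quadrant, and finish while still holding it there with the fingers, steady, so that I can tighten its slack clamp. Leave the marker and the other things on the bench where they are.

Things in the scene. Friction and masses are not known exactly. Their poses are not given: they have to be found in the camera images.
- hone: Graver sharpening lap, fixed to the bench: grey housing 185 (x) x 285 (y) mm, y -120 to +165 mm, top 85 mm high. Origin on the bench, z up. Lap axis at x 0, y +75 mm; hinge of the rest along x at y -22, z 125 mm. Round pan rim: 175 mm outside, 163 inside, top z 110. Fixed quadrant plate at x 66 to 69 mm, radius 70 to 90 mm about the hinge, up to z 210; slack black clamp knob at the hinge.
- lid: Loose round aluminium dust lid, about 0.16 kg: flange 177 mm across, 6 mm thick, lying on the pan rim; below it a step 155 mm across, 12 mm deep, loose inside the rim; one flat pull tab at the edge. Origin: centre of the step's underside (12 mm below the rim when seated); z up, y towards the tab. Right way up on the bench it stands on the step, origin at bench height.
- lid_tab (a point): Grip point of the lid's pull tab, 112 mm from the lid's axis along its +y, 15 mm above its origin, at mid-thickness. The tab is 28 mm wide, 6 mm thick and ends 131 mm from the axis. On the machine it points to the machine's +y, give or take about 20 degrees.
- rest: Tilting tool rest: steel plate 108 (x) x 95 (y) x 8 mm with a round lift handle, about 0.6 kg. Origin on its hinge axis, plate and handle along its own -y. It starts level on its stops (frame parallel to the machine's) and swings up about the machine's -x, handle end rising, to 69 degrees at most. The hinge is free: let go, it falls back level; holding it takes 2 to 4 N at the handle.
- hinge (a point): Middle of the rest's hinge axis, which runs along the machine's x, 125 mm above the bench.
- handle (a point): Grip point on the axis of the rest's lift handle, a level round steel bar 14 mm thick sticking out of the middle of the rest's free edge; 148 mm from the hinge axis, in the rest's plane, turning with it. The bar is clear from 112 to 171 mm from the hinge, then ends in a black ball 23 mm across.
- pointer (a point): Point of the rest's black pointer over the quadrant, 80 mm from the hinge axis and 67.5 mm to the machine's +x side; it turns with the rest, in line with the rest's plane.
- marker_mid (a point): Middle of the brass marker, a clip 10 x 26 x 5 mm with a round thumb screw, fastened on the quadrant 80 mm from the hinge axis at the wanted angle (25 to 46 degrees above level). It lies in the pointer's plane: at the wanted angle the two points coincide. It does not stop the rest.
- jar: Bystander: closed jar 54 mm across, 75 mm tall, standing on the bench. Origin: centre of its underside. The bench between it and the robot, to the left of the machine, is free to lay things on.
- bench_block: Bystander: steel bench block 63 x 63 x 19 mm lying on the bench. Origin: centre of its underside.
- graver: Bystander: graver with a mushroom-shaped wooden handle, 125 mm long, 32 mm wide at the handle, lying on the bench along its x. Origin: on the bench under its middle.

How it is judged:
By the outcome, as a careful person would: the job done as asked, in the order asked, and still so for the second after the job is handed in, while the arm keeps its last pose, push and grip.
It also fails if it takes over 58 s, if anything falls off the work surface, if the arm or the gripper's body presses on something with over 40 N, if the wrist force passes 120 N, or if a joint passes its speed limit or range.

### The arm

A 7-joint arm with a two-finger parallel gripper is mounted at the origin on the work surface. World frame = base frame: x ahead of the robot, y to its left, z up, the work surface at z = 0. Lengths are in m, angles in rad, forces in N, time in s.
With the tool pointing down it reaches from about 0.425 to 1.025 m from the base axis. Payload 9.4 kg.
Tool frame: the origin (TCP) lies midway between the tips of the shut fingers; the grasp point (between the pads) lies 19 mm behind it; z points along the fingers, y is the line along which they close (so a half turn about z gives the same grasp; the last joint's range is limited). The gripper opens to 85 mm and grips with 20 to 120 N. Pads are 22 mm wide; open, the fingers measure 114 mm over their backs; the gripper's body (76 mm by 85 mm) begins 54 mm behind the grasp point. The pads swing forward as they close: fully open they stand 13 mm farther back than shut.
Start: joints at [1.062, 0.599, -0.003, 1.599, 0.002, 0.943, -0.08], TCP at [0.303, -0.658, 0.231] pointing down, gripper open.
Joint ranges: [-2.57, 2.57], [-0.35, 1.97], [-1.29, 1.29], [0.11, 2.56], [-1.05, 4.19], [0.11, 1.86], [-2.63, 2.63]. Speed limits (rad/s): [2.22, 2.22, 3.01, 3.01, 3.14, 3.14, 3.14].

### API

Orientations are given as a unit quaternion [w, x, y, z].
In Python, from workcell import manip gives the robot as it stands.
- The arm moves only by the shell command python3 shift.py 'ROWS'. ROWS is a JSON list of rows, 1 to 5 of them, each of 7 numbers: the finger opening in m, then dx, dy, dz in m, then a rotation vector rx, ry, rz in rad; each row shifts and turns the commanded pose from where the row before left it, along the tool's axes as they then stand; what a row does not reach is not made up. A row lasts 1/12 s, in which the tool goes at most 0.0417 m and 0.125 rad, less where a joint would pass 70% of its speed; a pose out of reach is approached as far as the arm can. The fingers move at their own pace and stop on an object; the grip force is fixed at half the most. Time passes only in rows, so rows that do not move let the fingers close. It prints the time, the measured TCP pose, the force, the opening and the grip force at its end.
- manip.sense(): the state, without advancing time (a new reading comes with each control period).
- manip.snapshot(name): name is "side" or "top" or "wrist"; returns the picture (384x512x3 uint8, red, green, blue); there is no depth.
- manip.get_calibration(name): a dict with "camera_matrix" (3x3 intrinsics, pixels), "position" and "attitude" of the camera in the world. Camera axes: x right, y up, looking along -z (the intrinsics and any distortion apply to the point x, -y, -z); pixel columns grow to the right and rows downward; lengths in m; the calibration is good to about 2 mm. A picture is of the moment at which its call begins: read the wrist's pose just before it. get_calibration takes no time and is no camera call; for the wrist camera it gives the pose at the moment of the call.
- manip.close_job(): hands the job in; it is judged then, once.
The state is a dict: "t": time; "joint_positions": joint angles; "qd": joint speeds; "tau": joint torques, N m; "position": TCP position; "ee_rot": TCP orientation; "ft_force": force on the tool from outside, world axes, zero at the start; "wrist_torque": the same for the moment, N m; "grip_width": finger opening in m; "finger_force": force on a finger pad.
Only numpy, scipy, OpenCV 4.12 (cv2) and the standard library are available. Lean on these libraries where they do the work, as an engineer would, in place of code of your own. Each camera call takes 0.05 s, during which the arm holds its last target. There are 200 camera calls.

## Working session

There is one attempt and no reset: what is moved stays moved. The work goes in short steps, Python scripts to look and compute and a shell command to move; the robot and the scene stay as the last step left them, time stands still between calls to the robot, and variables do not carry over. Pictures are saved under pics/ and viewed, at most 10 in all, crops included, and the job is handed in when it is done.

```bash
ls; mkdir -p pics
python3 - <<'E'
from workcell import manip
import cv2,numpy as np
s=manip.sense(); print({k:np.round(v,3).tolist() for k,v in s.items()})
for n in("side","top","wrist"):
    c=manip.get_calibration(n); print(n,{k:np.round(v,4).tolist() for k,v in c.items()})
    cv2.imwrite(f"pics/{n}0.png",manip.snapshot(n)[:,:,::-1])
E
```

```text
pics
shift.py
workcell.py
{'t': 0.0, 'joint_positions': [1.062, 0.6, -0.003, 1.6, 0.002, 0.943, -0.08], 'qd': [-0.0, 0.001, 0.002, 0.001, 0.001, -0.002, 0.0], 'tau': [0.001, -77.644, 1.565, -25.8, 0.012, 0.009, -0.0], 'position': [0.303, -0.658, 0.23], 'ee_rot': [-0.001, 0.977, 0.214, -0.0], 'ft_force': [-0.815, 0.234, -0.283], 'wrist_torque': [-0.032, 0.051, -0.023], 'finger_force': 0.0, 'grip_width': 0.085}
side {'camera_matrix': [[469.6027, 0.0, 250.4113], [0.0, 469.6027, 190.5102], [0.0, 0.0, 1.0]], 'position': [0.5652, -1.2755, 1.1315], 'attitude': [0.9021, 0.4305, -0.0076, -0.0297]}
top {'camera_matrix': [[393.1896, 0.0, 255.2721], [0.0, 393.1896, 192.6468], [0.0, 0.0, 1.0]], 'position': [0.494, -0.0353, 1.2277], 'attitude': [-0.6965, -0.0403, 0.043, 0.7151]}
wrist {'camera_matrix': [[285.6576, 0.0, 255.9549], [0.0, 285.6576, 186.9815], [0.0, 0.0, 1.0]], 'position': [0.3749, -0.6261, 0.3733], 'attitude': [0.8323, -0.1315, 0.0848, -0.5317]}
```
View pics/side0.png

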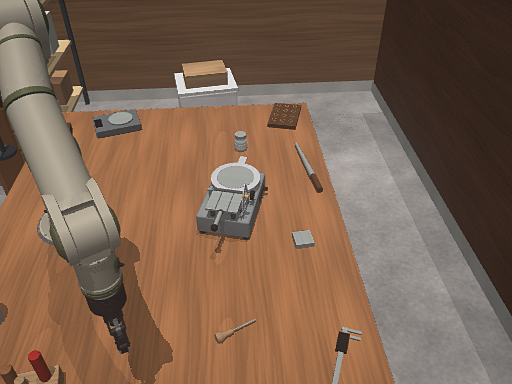

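View pics/top0.png

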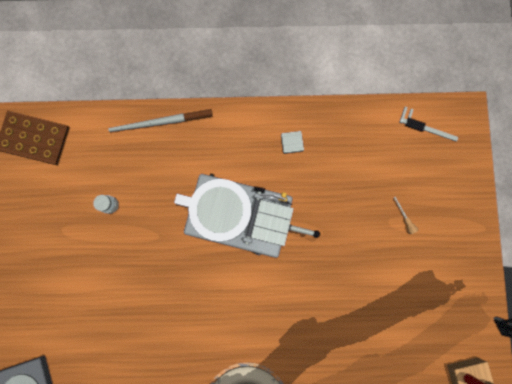

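The side view shows the lap at about (235,200): white lid at (236,178) with its tab at (242,160), rest handle at (216,222), jar at (240,141). In the top view the lid is at (220,210), tab (183,200), handle ball (317,234), brass marker (285,197), jar (105,204), block (292,142) and graver (405,215).

Run:
```python
import cv2,numpy as np
a=cv2.imread("pics/top0.png")[160:270,90:330]; b=cv2.imread("pics/side0.png")[120:260,180:300]
A=cv2.resize(a,None,fx=3.3,fy=3.3,interpolation=cv2.INTER_CUBIC)
cv2.imwrite("pics/topc.png",A)
cv2.imwrite("pics/sidec.png",cv2.resize(b,None,fx=4,fy=4,interpolation=cv2.INTER_CUBIC))
```

Create h.py:
```python
import numpy as np,cv2
from workcell import manip
from scipy.spatial.transform import Rotation as R
def rot(q): return R.from_quat([q[1],q[2],q[3],q[0]])
def ray(c,uv):
    K=np.array(c["camera_matrix"]);d=np.linalg.inv(K)@[uv[0],uv[1],1]
    return np.array(c["position"]),rot(c["attitude"]).apply([d[0],-d[1],-d[2]])
def onz(c,uv,z):
    o,d=ray(c,uv);return o+d*(z-o[2])/d[2]
def tri(obs):
    A=np.zeros((3,3));b=np.zeros(3)
    for c,uv in obs:
        o,d=ray(c,uv);d/=np.linalg.norm(d);P=np.eye(3)-np.outer(d,d);A+=P;b+=P@o
    p=np.linalg.solve(A,b)
    return p,[np.linalg.norm(np.cross(p-ray(c,u)[0],ray(c,u)[1]/np.linalg.norm(ray(c,u)[1]))) for c,u in obs]
def proj(c,p):
    q=rot(c["attitude"]).inv().apply(np.array(p)-c["position"]);K=np.array(c["camera_matrix"])
    v=K@[q[0],-q[1],-q[2]];return v[:2]/v[2]
```

```text
(no output)
```

View pics/topc.png

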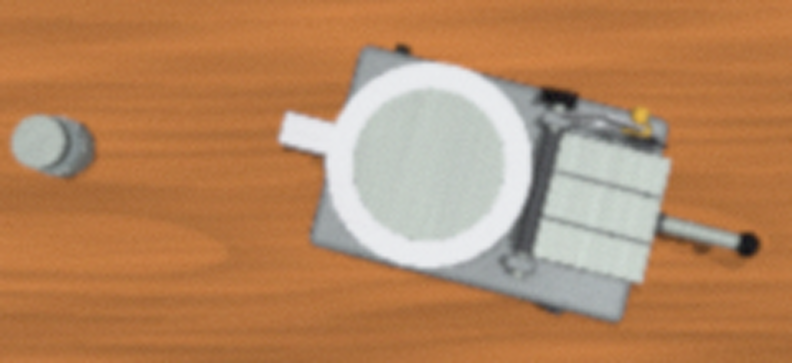

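View pics/sidec.png

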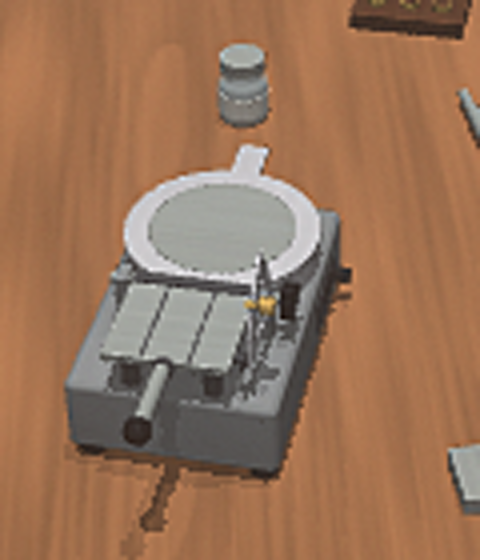

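The crops show the lid's white flange and tab clearly in both views. Scaled back to full-frame pixels, the black ball is at about (316,233) in top and (215,227) in side, and the brass marker at (284,196) and (246,196).

```bash
cat > m.py <<'E'
from h import *
T=cv2.imread("pics/top0.png");S=cv2.imread("pics/side0.png")
ct,cs=manip.get_calibration("top"),manip.get_calibration("side")
def blob(I,m,roi):
    x0,y0,x1,y1=roi;M=np.zeros(m.shape,np.uint8);M[y0:y1,x0:x1]=m[y0:y1,x0:x1]
    n,l,st,ce=cv2.connectedComponentsWithStats(M);k=1+np.argmax(st[1:,4]);return (l==k).astype(np.uint8),ce[k],st[k]
def white(I,t): h=cv2.cvtColor(I,cv2.COLOR_BGR2HSV);h=h.astype(int);return ((h[...,2]>t)&(h[...,1]<40)).astype(np.uint8)
def brass(I): h=cv2.cvtColor(I,cv2.COLOR_BGR2HSV).astype(int);return ((h[...,0]>17)&(h[...,0]<32)&(h[...,1]>120)&(h[...,2]>110)).astype(np.uint8)
def dark(I): return (I.max(2)<70).astype(np.uint8)
out={}
for n,I,c,rl,rb,rd,t in(("top",T,ct,(165,165,262,250),(270,185,300,210),(305,222,326,245),205),("side",S,cs,(205,150,265,192),(238,185,256,205),(205,218,222,235),190)):
    m,ce,st=blob(I,white(I,t),rl);print(n,"lid",st)
    cn=max(cv2.findContours(m,cv2.RETR_EXTERNAL,cv2.CHAIN_APPROX_NONE)[0],key=cv2.contourArea)[:,0].astype(float)
    P=np.array([onz(c,p,.116) for p in cn])[:,:2]
    # circle fit, robust against tab
    k=np.ones(len(P),bool)
    for _ in range(15):
        A=np.c_[2*P[k],np.ones(k.sum())];s=np.linalg.lstsq(A,(P[k]**2).sum(1),rcond=None)[0];r=np.sqrt(s[2]+s[:2]@s[:2]);d=np.hypot(*(P-s[:2]).T);k=abs(d-r)<.005
    print(" circle",s[:2].round(4),r.round(4),k.mean())
    tb=d>r+.012;print(" tab",P[tb].mean(0).round(4),np.degrees(np.arctan2(*(P[tb].mean(0)-s[:2])[::-1])),d.max())
    out[n]=[c,proj(c,[*s[:2],.116])]
    tabp=s[:2]+(P[tb].mean(0)-s[:2])/np.linalg.norm(P[tb].mean(0)-s[:2])*d.max();out[n].append(proj(c,[*tabp,.116]))
    for mm,r_ in((brass(I),rb),(dark(I),rd)):
        try:
            _,ce,st=blob(I,mm,r_);print(" blob",ce.round(1),st);out[n].append(ce)
        except Exception as e: print("none",e);out[n].append(None)
for i,nm in((1,"lidtop"),(2,"tabtip"),(3,"brass"),(4,"ball")):
    p,e=tri([(out[n][0],out[n][i]) for n in out]);print(nm,p.round(4),np.round(e,4))
E
python3 m.py
```

```text
top lid [ 175  179   76   62 1612]
 circle [0.5812 0.0614] 0.0865 0.835820895522388
 tab [0.6132 0.1736] 74.08770104487954 0.12950912923225386
 blob [283.7 194.6] [281 193   6   5  20]
 blob [316.1 233.6] [314 231   6   6  27]
side lid [211 156  49  34 417]
 circle [0.5889 0.0626] 0.0773 0.45604395604395603
 tab [0.5447 0.1047] 136.4120070081298 0.12532109609068703
 blob [246.2 195.6] [245 194   4   4  12]
 blob [214.  227.3] [211 224   7   8  45]
lidtop [0.585  0.0615 0.1163] [0.0039 0.0039]
tabtip [0.5568 0.1766 0.1109] [0.0608 0.0608]
brass [ 0.6108 -0.1176  0.1727] [0.0009 0.0009]
ball [ 0.5045 -0.2078  0.1256] [0.0005 0.0005]
```

```bash
python3 shift.py '[[0.085,0,0,-0.025,0,0,-0.108],[0.085,0,0,-0.025,0,0,-0.108],[0.085,0,0,-0.025,0,0,-0.108],[0.085,0,0,-0.025,0,0,-0.108],[0.085,0,0,-0.025,0,0,-0.108]]'
python3 shift.py '[[0.085,0,0,0,0,0,-0.108],[0.085,0,0,0,0,0,-0.108],[0.085,0,0,0,0,0,-0.108],[0.085,0,0,0,0,0,0]]'
cat > to.py <<'E'
# python3 to.py x y z : how far in the tool's axes
import sys;from h import *
s=manip.sense();r=rot(s["ee_rot"]);d=np.array([float(a) for a in sys.argv[1:4]])-s["position"]
print("t",round(s["t"],2),"delta tool",r.inv().apply(d).round(4),"x dir",r.as_matrix()[:,0].round(3),"z dir",r.as_matrix()[:,2].round(3),"q",np.round(s["joint_positions"],2))
E
python3 to.py .56 -.01 .36
python3 -c "
from h import *
ct=manip.get_calibration('top')
for u,z in(((101,202),.075),((292,142),.019),((402,215),.005)): print(onz(ct,u,z).round(3))
c=manip.get_calibration('wrist');print(c['position'],rot(c['attitude']).apply([0,0,-1]))"
```

```text
t: 0.57
position: [0.3032, -0.6582, 0.3572]
ee_rot: [-0.0, 0.883, 0.469, -0.0]
ft_force: [-0.1, -0.7, -0.5]
grip_width: 0.0851
finger_force: 0.0
t: 0.9
position: [0.3031, -0.6584, 0.3561]
ee_rot: [-0.0, 0.796, 0.605, 0.0]
ft_force: [-0.3, -0.3, 0.1]
grip_width: 0.085
finger_force: 0.0
t 0.9 delta tool [ 0.6935  0.0743 -0.0037] x dir [0.267 0.964 0.   ] z dir [-0.  0. -1.] q [ 1.2   0.51 -0.23  1.44  0.12  1.2   0.69]
[0.615 0.413 0.075]
[ 0.794 -0.161  0.019]
[ 0.557 -0.497  0.005]
[ 0.32379203 -0.58300335  0.49893513] [-0.08183655 -0.29771831 -0.95113963]
```

```bash
python3 shift.py '[[0.085,0.04,0.005,0,0,0,0],[0.085,0.04,0.005,0,0,0,0],[0.085,0.04,0.005,0,0,0,0],[0.085,0.04,0.005,0,0,0,0],[0.085,0.04,0.005,0,0,0,0]]' >/dev/null
python3 shift.py '[[0.085,0.04,0.005,0,0,0,0],[0.085,0.04,0.005,0,0,0,0],[0.085,0.04,0.005,0,0,0,0],[0.085,0.04,0.005,0,0,0,0],[0.085,0.04,0.005,0,0,0,0]]' >/dev/null
python3 shift.py '[[0.085,0.04,0.005,0,0,0,0],[0.085,0.04,0.005,0,0,0,0],[0.085,0.04,0.005,0,0,0,0],[0.085,0.02,0,0,0,0,0],[0.085,0,0,0,0,0,0]]'
cat > snap.py <<'E'
import sys,json;from h import *
n=sys.argv[1];c=manip.get_calibration("wrist");cv2.imwrite(f"pics/{n}.png",manip.snapshot("wrist")[:,:,::-1]);json.dump({k:np.array(v).tolist() for k,v in c.items()},open(n+".json","w"))
E
python3 snap.py w1
python3 shift.py '[[0.085,0.035,0.005,0,0,0,0],[0.085,0.035,0.005,0,0,0,0],[0.085,0.035,0,0,0,0,0],[0.085,0.035,0,0,0,0,0],[0.085,0,0,0,0,0,0]]' 
python3 snap.py w2
python3 to.py .6119 .1691 .1
python3 -c "
import cv2,numpy as np
cv2.imwrite('pics/w12.png',cv2.resize(np.vstack([cv2.imread('pics/w1.png'),cv2.imread('pics/w2.png')]),(400,600)))"
```

```text
t: 2.15
position: [0.5141, -0.1506, 0.3564]
ee_rot: [-0.001, 0.796, 0.605, 0.001]
ft_force: [0.4, -0.6, 0.6]
grip_width: 0.0853
finger_force: 0.0
t: 2.62
position: [0.5614, -0.0183, 0.3563]
ee_rot: [-0.001, 0.796, 0.605, 0.001]
ft_force: [-0.5, 0.9, 0.6]
grip_width: 0.0852
finger_force: 0.0
t 2.67 delta tool [ 0.1973 -0.0021  0.2563] x dir [0.27  0.963 0.001] z dir [-0.     0.001 -1.   ] q [ 0.29  0.31 -0.46  1.8   0.15  1.07 -0.5 ]
```

View pics/w12.png

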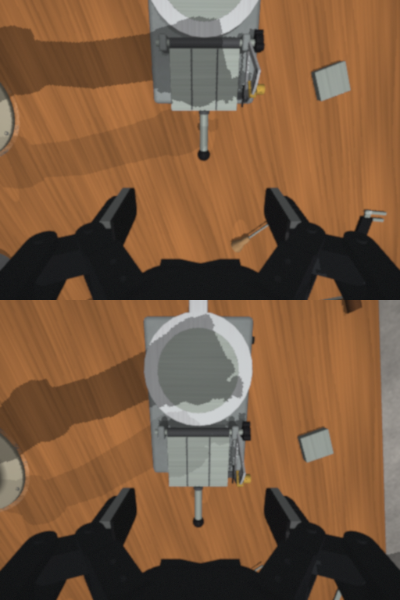

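The two wrist views (tool x is up in the picture) show the machine axis-aligned. In w1 the ball is at about (261,198) and the brass at (334,115); in w2 the ball is at (253,284) and the brass at (316,230). The tab is cut off at the top edge of w2, so I advance for it.

```bash
python3 shift.py '[[0.085,0.035,0,0,0,0,0],[0.085,0.03,0,0,0,0,0],[0.085,0,0,0,0,0,0]]' >/dev/null; python3 snap.py w3
python3 shift.py '[[0.085,0.035,0,0,0,0,0],[0.085,0.035,0,0.01,0,0,0],[0.085,0.03,0,0.02,0,0,0],[0.085,0.02,0,0.02,0,0,0],[0.085,0,0,0,0,0,0]]'; python3 snap.py w4
cat > m2.py <<'E'
from h import *;import json
exec(open("m.py").read().split("out={}")[0])
W={n:(cv2.imread(f"pics/{n}.png"),json.load(open(n+".json"))) for n in("w1","w2","w3","w4")}
ob={"ball":[(ct,(316.1,233.6)),(cs,(214,227.3))],"brass":[(ct,(283.7,194.6)),(cs,(246.2,195.6))]}
for n,b,g in(("w1",(261,198),(334,115)),("w2",(253,284),(316,230))):
    I,c=W[n]
    for nm,m,p in(("ball",dark(I),b),("brass",brass(I),g)):
        _,ce,st=blob(I,m,(p[0]-16,p[1]-16,p[0]+16,p[1]+16));print(n,nm,ce.round(1),st);ob[nm].append((c,ce))
for k in ob: print(k,"wrist only",*tri(ob[k][2:]),"all",*tri(ob[k]))
for n in("w3","w4"):
    I,c=W[n];h=cv2.cvtColor(I,cv2.COLOR_BGR2HSV).astype(int)
    print(n,[proj(c,p).round(0) for p in([.5812,.0614,.116],[.6167,.1859,.116])],h[[int(v) for v in proj(c,[.612,.169,.116])][1],[int(v) for v in proj(c,[.612,.169,.116])][0]])
E
python3 m2.py
python3 -c "
import cv2,numpy as np
cv2.imwrite('pics/w34.png',np.hstack([cv2.imread('pics/w3.png')[:,80:440],cv2.imread('pics/w4.png')[:,80:440]]))"
```

```text
t: 3.38
position: [0.6095, 0.1551, 0.3022]
ee_rot: [-0.001, 0.797, 0.604, -0.002]
ft_force: [-0.5, 0.1, 0.8]
grip_width: 0.0852
finger_force: 0.0
w1 ball [260.3 198.4] [254 193  14  12 138]
w1 brass [330.9 116. ] [319 108  20  17 166]
w2 ball [253.2 284.8] [247 280  13  11 101]
w2 brass [311.1 229.9] [303 219  18  20 145]
ball wrist only [ 0.50460645 -0.20819854  0.12930522] [np.float64(2.4363832650181538e-05), np.float64(2.4363832650174365e-05)] all [ 0.50450822 -0.20872526  0.12721679] [np.float64(0.0013526547270212635), np.float64(0.0006249873869184189), np.float64(0.00021933465877533575), np.float64(0.0008230788147112646)]
brass wrist only [ 0.60762385 -0.11872334  0.17285697] [np.float64(0.0017143294776494082), np.float64(0.001714329477649621)] all [ 0.60919865 -0.11829039  0.17303403] [np.float64(0.0025352971203539514), np.float64(0.0007309765214042652), np.float64(0.0010557150712196062), np.float64(0.0031749323482653784)]
w3 [array([254., 141.]), array([254.,  33.])] [105   4 133]
w4 [array([255., 238.]), array([256., 137.])] [100   4 215]
```

View pics/w34.png

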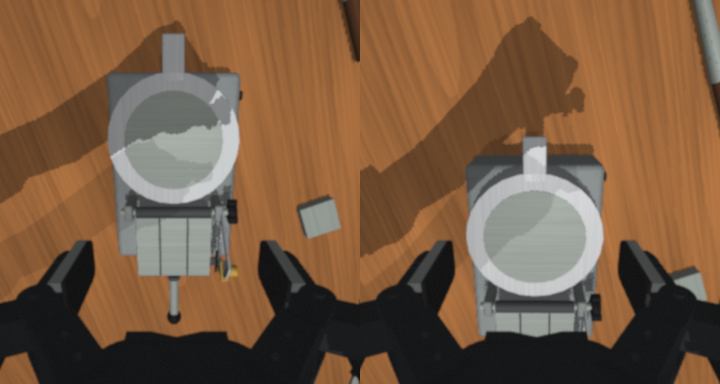

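The tab tip is at (253,33) in w3 and (255,137) in w4, which matches the predicted projections (254,33) and (256,137). The lid sits squarely on the pan. I check its height from the two wrist views, then descend.

```bash
python3 -c "
from h import *;import json
w=[json.load(open(n+'.json')) for n in('w3','w4')]
print('tip',*tri([(w[0],(253.2,33.5)),(w[1],(255,137))]))
for a in ((w[0],(242,50)),(w[0],(264,50)),(w[1],(243.5,150)),(w[1],(267,150))): print(onz(*a,.116).round(4))"
python3 to.py .6117 .1689 .100
```

```text
tip [0.6156366  0.18574226 0.11548837] [np.float64(0.00040073311533236775), np.float64(0.00040073311533239214)]
[0.5972 0.1721 0.116 ]
[0.623  0.1649 0.116 ]
[0.5991 0.1748 0.116 ]
[0.6254 0.1675 0.116 ]
t 3.43 delta tool [ 0.0164 -0.0018  0.2038] x dir [ 0.272  0.962 -0.002] z dir [-0.004 -0.001 -1.   ] q [-0.01  0.45 -0.48  1.72  0.24  1.03 -0.85]
```

```bash
python3 shift.py '[[0.085,0.006,-0.001,0.03,0,0,0],[0.085,0.006,-0.001,0.035,0,0,0],[0.085,0.004,0,0.035,0,0,0],[0.085,0,0,0.03,0,0,0],[0.07,0,0,0.03,0,0,0]]'>/dev/null
python3 shift.py '[[0.06,0,0,0.02,0,0,0],[0.055,0,0,0.015,0,0,0],[0.05,0,0,0.009,0,0,0],[0.05,0,0,0,0,0,0]]'
python3 to.py .6117 .1689 .100; python3 snap.py w5
```

```text
t: 4.18
position: [0.6128, 0.1665, 0.1011]
ee_rot: [0.0, 0.798, 0.602, -0.001]
ft_force: [-0.0, 0.3, 1.4]
grip_width: 0.0498
finger_force: 0.0
t 4.18 delta tool [ 0.002  -0.0017  0.0011] x dir [ 0.275  0.962 -0.003] z dir [-0.002 -0.002 -1.   ] q [-0.11  0.68 -0.38  1.9   0.39  0.64 -1.01]
```

View pics/w5.png

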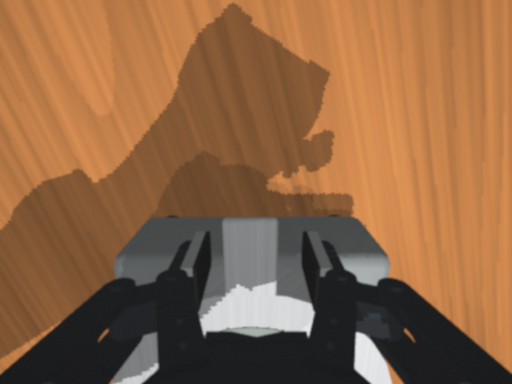

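The tab spans columns 222–278, between fingers at 210 and 302, so I shift a little to tool −y and +x and close.

```bash
python3 shift.py '[[0.045,0.002,-0.0025,0.001,0,0,0],[0.03,0,0,0,0,0,0],[0.02,0,0,0,0,0,0],[0.0,0,0,0,0,0,0],[0.0,0,0,0,0,0,0]]'
python3 shift.py '[[0,0,0,0,0,0,0],[0,0,0,0,0,0,0],[0,0,0,0,0,0,0]]'
```

```text
t: 4.65
position: [0.6115, 0.1725, 0.1026]
ee_rot: [0.0, 0.797, 0.604, 0.001]
ft_force: [-0.6, 0.3, 6.8]
grip_width: 0.026
finger_force: 58.6
t: 4.9
position: [0.6115, 0.1725, 0.1027]
ee_rot: [0.0, 0.797, 0.604, 0.001]
ft_force: [-1.6, 0.5, 6.4]
grip_width: 0.0262
finger_force: 58.6
```

```bash
python3 shift.py '[[0,0,0,-0.004,0,0,0],[0,0,0,-0.005,0,0,0],[0,0,0,-0.006,0,0,0],[0,0,0,-0.008,0,0,0],[0,0,0,-0.01,0,0,0]]'
python3 shift.py '[[0,0,0,-0.012,0,0,0],[0,0,0,-0.015,0,0,0],[0,0,0,-0.015,0,0,0],[0,0,0,-0.01,0,0,0],[0,0,0,0,0,0,0]]'
python3 snap.py w6; python3 -c "
from workcell import manip;import cv2
cv2.imwrite('pics/s6.png',cv2.resize(manip.snapshot('side')[100:250,160:320,::-1],None,fx=4,fy=4,interpolation=cv2.INTER_CUBIC))"
```

```text
t: 5.32
position: [0.6108, 0.1721, 0.1348]
ee_rot: [-0.0, 0.797, 0.604, -0.0]
ft_force: [0.1, 0.3, -1.5]
grip_width: 0.0259
finger_force: 59.2
t: 5.73
position: [0.6122, 0.1727, 0.1892]
ee_rot: [0.001, 0.797, 0.603, 0.002]
ft_force: [0.7, 0.4, -1.9]
grip_width: 0.0264
finger_force: 59.2
```

View pics/s6.png

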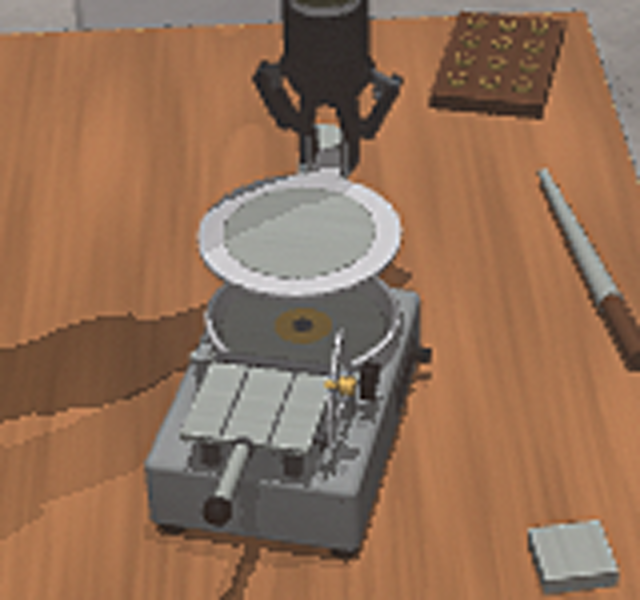

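The lid hangs from the tab in the side view, almost level, clear of the open pan. I carry it left, towards the robot.

```bash
python3 shift.py '[[0,0.004,-0.005,-0.004,0,0,0],[0,0.009,-0.01,-0.005,0,0,0],[0,0.015,-0.018,0,0,0,0],[0,0.016,-0.019,0,0,0,0],[0,0.016,-0.019,0,0,0,0]]' >/dev/null
python3 shift.py '[[0,0.016,-0.019,0,0,0,0],[0,0.016,-0.019,0,0,0,0],[0,0.016,-0.019,0,0,0,0],[0,0.016,-0.019,0,0,0,0],[0,0.016,-0.019,0,0,0,0]]'
python3 shift.py '[[0,0.016,-0.019,0,0,0,0],[0,0.016,-0.019,0,0,0,0],[0,0.01,-0.012,0,0,0,0],[0,0.005,-0.005,0,0,0,0],[0,0,0,0,0,0,0]]'
python3 to.py .451 .412 .006
```

```text
t: 6.67
position: [0.4871, 0.354, 0.1951]
ee_rot: [-0.0, 0.797, 0.604, -0.0]
ft_force: [-0.0, -0.1, -1.7]
grip_width: 0.026
finger_force: 59.2
t: 7.08
position: [0.4469, 0.4145, 0.1952]
ee_rot: [-0.001, 0.796, 0.605, -0.0]
ft_force: [0.2, -0.4, -2.1]
grip_width: 0.0265
finger_force: 59.2
t 7.08 delta tool [-0.0014  0.0048  0.1892] x dir [0.268 0.964 0.   ] z dir [-0.001  0.001 -1.   ] q [-0.54  0.54 -0.44  1.89  0.31  0.79 -1.42]
```

```bash
python3 shift.py '[[0,0,0,0.015,0,0,0],[0,0,0,0.025,0,0,0],[0,0,0,0.03,0,0,0],[0,0,0,0.03,0,0,0],[0,0,0,0.025,0,0,0]]' >/dev/null
python3 shift.py '[[0,0,0,0.02,0,0,0],[0,0,0,0.015,0,0,0],[0,0,0,0.007,0,0,0],[0,0,0,0.002,0,0,0],[0,0,0,0,0,0,0]]'
python3 shift.py '[[0,0,0,0.003,0,0,0],[0,0,0,0.003,0,0,0],[0,0,0,0.003,0,0,0],[0,0,0,0,0,0,0]]'
python3 -c "
from workcell import manip;import cv2
cv2.imwrite('pics/s7.png',cv2.resize(manip.snapshot('side')[90:240,160:320,::-1],None,fx=4,fy=4,interpolation=cv2.INTER_CUBIC))"
```

```text
t: 7.92
position: [0.4494, 0.4117, 0.0261]
ee_rot: [0.0, 0.798, 0.603, -0.0]
ft_force: [0.0, -0.7, -1.9]
grip_width: 0.0263
finger_force: 59.2
t: 8.25
position: [0.4491, 0.4122, 0.0172]
ee_rot: [0.0, 0.797, 0.603, 0.0]
ft_force: [-0.2, -0.5, -1.5]
grip_width: 0.0261
finger_force: 59.2
```

```bash
python3 shift.py '[[0,0,0,0.003,0,0,0],[0,0,0,0.003,0,0,0],[0,0,0,0,0,0,0]]'
python3 shift.py '[[0,0,0,0.002,0,0,0],[0,0,0,0.002,0,0,0],[0,0,0,0,0,0,0]]'
python3 shift.py '[[0,0,0,0.002,0,0,0],[0,0,0,0,0,0,0]]'
```

```text
t: 8.55
position: [0.4489, 0.4121, 0.0107]
ee_rot: [0.0, 0.797, 0.604, -0.0]
ft_force: [-0.3, -0.0, -1.6]
grip_width: 0.0263
finger_force: 59.2
t: 8.8
position: [0.449, 0.4122, 0.0069]
ee_rot: [0.0, 0.797, 0.604, -0.0]
ft_force: [1.1, 0.1, -1.1]
grip_width: 0.0264
finger_force: 59.2
t: 8.97
position: [0.449, 0.4123, 0.005]
ee_rot: [-0.0, 0.797, 0.604, -0.0]
ft_force: [-0.2, 0.2, -1.3]
grip_width: 0.026
finger_force: 59.3
```

```bash
python3 shift.py '[[0,0,0,0.0015,0,0,0],[0,0,0,0,0,0,0]]'
python3 shift.py '[[0,0,0,0.0015,0,0,0],[0,0,0,0,0,0,0]]'
```

```text
t: 9.13
position: [0.4492, 0.4125, 0.0041]
ee_rot: [-0.0, 0.797, 0.604, 0.0]
ft_force: [-0.1, -0.3, 6.6]
grip_width: 0.0257
finger_force: 60.0
t: 9.3
position: [0.4493, 0.4128, 0.0031]
ee_rot: [-0.0, 0.797, 0.604, 0.001]
ft_force: [-0.9, -0.2, 12.5]
grip_width: 0.0263
finger_force: 60.6
```

```bash
python3 shift.py '[[0,0,0,-0.0015,0,0,0],[0.03,0,0,0,0,0,0],[0.04,0,0,0,0,0,0],[0.05,0,0,0,0,0,0],[0.05,0,0,0,0,0,0]]'
python3 shift.py '[[0.05,0,0,-0.005,0,0,0],[0.05,0,0,-0.02,0,0,0],[0.05,0,0,-0.035,0,0,0],[0.05,0,0,-0.04,0,0,0],[0.05,0,0,-0.04,0,0,0]]'
python3 shift.py '[[0.06,0,0,-0.04,0,0,0],[0.06,0,0,-0.03,0,0,0],[0.06,0,0,-0.01,0,0,0],[0.06,0,0,0,0,0,0]]'
python3 to.py .5134 -.1739 .30; python3 -c "
from workcell import manip;import cv2
cv2.imwrite('pics/s7.png',cv2.resize(manip.snapshot('side')[80:260,140:320,::-1],None,fx=3.3,fy=3.3,interpolation=cv2.INTER_CUBIC))"
```

```text
t: 9.72
position: [0.4491, 0.4121, 0.0036]
ee_rot: [0.0, 0.797, 0.604, -0.0]
ft_force: [0.8, -0.3, 0.6]
grip_width: 0.0496
finger_force: 0.0
t: 10.13
position: [0.4485, 0.4118, 0.145]
ee_rot: [-0.0, 0.797, 0.604, -0.001]
ft_force: [0.8, 0.2, 0.5]
grip_width: 0.0498
finger_force: 0.0
t: 10.47
position: [0.45, 0.4131, 0.227]
ee_rot: [-0.0, 0.797, 0.603, 0.003]
ft_force: [-0.3, 0.7, 0.0]
grip_width: 0.0598
finger_force: 0.0
t 10.47 delta tool [-0.5473  0.2208 -0.0748] x dir [0.272 0.962 0.004] z dir [ 0.004  0.003 -1.   ] q [-0.52  0.5  -0.46  1.86  0.29  0.85 -1.4 ]
```

View pics/s7.png

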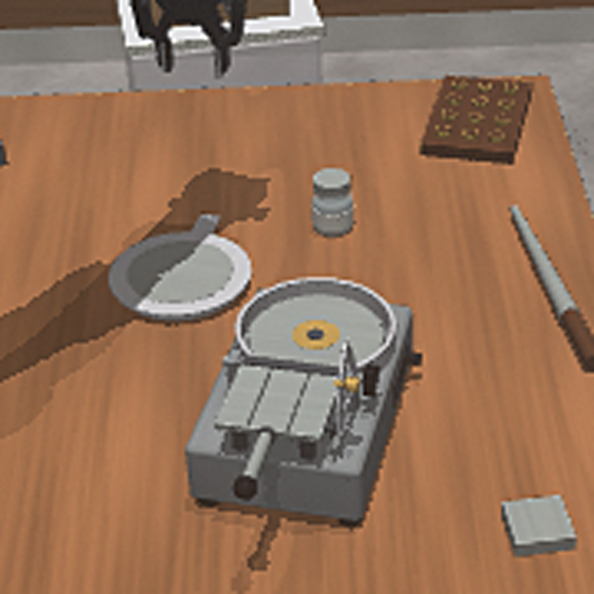

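The lid lies flat on its step on the bench, left of the machine, with the jar and the rest untouched. Next is the rest handle, with wrist pictures on the way to refine the marker and the bar.

```bash
python3 shift.py '[[0.06,-0.02,0.008,-0.015,0,0,0],[0.06,-0.034,0.014,-0.015,0,0,0],[0.06,-0.034,0.014,-0.015,0,0,0],[0.06,-0.034,0.014,-0.015,0,0,0],[0.06,-0.034,0.014,-0.01,0,0,0]]' >/dev/null
python3 shift.py '[[0.06,-0.034,0.014,0,0,0,0],[0.06,-0.034,0.014,0,0,0,0],[0.06,-0.034,0.014,0,0,0,0],[0.06,-0.034,0.014,0,0,0,0],[0.06,-0.034,0.014,0,0,0,0]]' >/dev/null
python3 shift.py '[[0.06,-0.034,0.014,0,0,0,0],[0.06,-0.034,0.014,0,0,0,0],[0.06,-0.025,0.012,0,0,0,0],[0.06,-0.012,0.005,0,0,0,0],[0.06,0,0,0,0,0,0]]' >/dev/null
python3 snap.py w7
python3 shift.py '[[0.06,-0.033,0.01,0,0,0,0],[0.06,-0.033,0.01,0,0,0,0],[0.06,-0.033,0.009,0,0,0,0],[0.06,-0.02,0,0,0,0,0],[0.06,0,0,0,0,0,0]]'
python3 snap.py w8; python3 to.py .5133 -.1765 .106
python3 - <<'E'
from h import *;import json
I=[]
for n in("w7","w8"):
    c=json.load(open(f"{n}.json"));u,v=proj(c,[.57,-.11,.14]).astype(int);print(n,u,v)
    a=cv2.imread(f"pics/{n}.png");x0=min(max(u-65,0),382);y0=min(max(v-95,0),194);print(x0,y0);I.append(cv2.resize(a[y0:y0+190,x0:x0+130],None,fx=3,fy=3,interpolation=cv2.INTER_CUBIC))
cv2.imwrite("pics/w78.png",np.hstack(I))
E
```

```text
t: 12.23
position: [0.4984, -0.1769, 0.2921]
ee_rot: [-0.001, 0.799, 0.602, -0.001]
ft_force: [-0.6, 0.5, -1.0]
grip_width: 0.0602
finger_force: 0.0
t 12.28 delta tool [0.0019 0.0147 0.1863] x dir [ 0.274  0.962 -0.   ] z dir [-0.002  0.001 -1.   ] q [ 0.5   0.31 -0.36  1.96  0.14  0.9  -0.2 ]
w7 328 201
263 106
w8 308 87
243 0
```

View pics/w78.png

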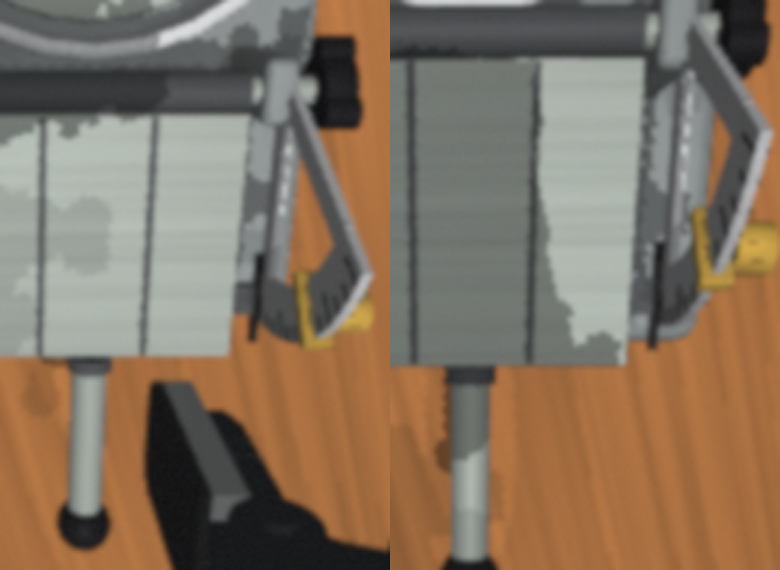

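The close crops show the brass clip on the quadrant, about (301,310) in the w7 crop and (702,250) in the w8 crop. Its thumb screw is at (358,313) and (757,249), the black pointer runs along the plate's right edge, the hinge rod is at rows 90 and 33, and the handle bar leads straight down.

```bash
cat > m3.py <<'E'
from h import *;import json
a,b=[json.load(open(n+".json")) for n in("w7","w8")]
A=lambda x,y:(a,(263+x/3,106+y/3)); B=lambda x,y:(b,(243+(x-390)/3,y/3))
yh=np.array([.274,.9617,0]);yh/=np.linalg.norm(yh);xh=np.array([yh[1],-yh[0],0])
hin=np.array([.5046,-.2083,.125])+.180*yh
print("hinge guess",hin, "lid based",np.array([.5812,.0614,.125])-.097*yh)
for n,p,q in(("clip face",(301,310),(701,250)),("clip inner",(300,274),(700,211)),("clip outer",(305,346),(704,288)),("screw",(358,313),(757,249)),("plate corner",(230,356),(625,365)),("hinge rod r",(255,90),(648,33)),("knob",(338,83),(743,33)),("ptr inner",(260,255),(660,245)),("ptr outer",(253,340),(654,346)),("groove/edge",(142,354),(530,363)),("bar base",(89,368),(470,375))):
    P,e=tri([A(*p),B(*q)]);d=P-hin;r=-d@yh
    print(f"{n:12s}",P.round(4),"x",(d@xh).round(4),"r",r.round(4),"z",P[2].round(4),"rad",np.hypot(r,d[2]).round(4),"ang",np.degrees(np.arctan2(d[2],r)).round(1),"err",np.round(e[0],4))
E
python3 m3.py
```

```text
hinge guess [ 0.55392141 -0.03518906  0.125     ] lid based [ 0.55462124 -0.03188756  0.125     ]
clip face    [ 0.5978 -0.1148  0.1697] x 0.064 r 0.0645 z 0.1697 rad 0.0785 ang 34.7 err 0.0002
clip inner   [ 0.601  -0.1044  0.1646] x 0.0642 r 0.0536 z 0.1646 rad 0.0667 ang 36.5 err 0.0002
clip outer   [ 0.5953 -0.125   0.1755] x 0.0644 r 0.075 z 0.1755 rad 0.0904 ang 33.9 err 0.0001
screw        [ 0.6134 -0.1188  0.1735] x 0.0801 r 0.0641 z 0.1735 rad 0.0804 ang 37.1 err 0.0009
plate corner [ 0.5782 -0.1469  0.1295] x 0.054 r 0.1008 z 0.1295 rad 0.1009 ang 2.5 err 0.0005
hinge rod r  [ 0.6073 -0.0485  0.1247] x 0.055 r -0.0018 z 0.1247 rad 0.0018 ang -169.9 err 0.0005
knob         [ 0.6387 -0.0558  0.118 ] x 0.0872 r -0.0034 z 0.118 rad 0.0078 ang -115.8 err 0.0005
ptr inner    [ 0.5988 -0.1117  0.1228] x 0.0642 r 0.0613 z 0.1228 rad 0.0614 ang -2.1 err 0.0001
ptr outer    [ 0.5889 -0.1435  0.1279] x 0.0634 r 0.0946 z 0.1279 rad 0.0946 ang 1.8 err 0.0
groove/edge  [ 0.546  -0.1372  0.1285] x 0.0204 r 0.1003 z 0.1285 rad 0.1004 ang 2.0 err 0.0
bar base     [ 0.5247 -0.1349  0.1334] x -0.0008 r 0.104 z 0.1334 rad 0.1043 ang 4.6 err 0.0001
```

Clip middle: radius about 80 mm, x about 64 mm, angle about 35° (all checks within 2°). I descend on the handle.

```bash
python3 shift.py '[[0.06,0.001,0.005,0.02,0,0,0],[0.06,0.001,0.005,0.035,0,0,0],[0.06,0,0.005,0.035,0,0,0],[0.06,0,0,0.035,0,0,0],[0.06,0,0,0.03,0,0,0]]' >/dev/null
python3 shift.py '[[0.05,0,0,0.02,0,0,0],[0.045,0,0,0.01,0,0,0],[0.04,0,0,0,0,0,0],[0.04,0,0,0,0,0,0]]'
python3 to.py .5136 -.1762 .106
```

```text
t: 13.03
position: [0.5152, -0.1743, 0.1088]
ee_rot: [-0.001, 0.797, 0.604, -0.0]
ft_force: [-0.0, 0.7, -0.1]
grip_width: 0.0397
finger_force: 0.0
t 13.03 delta tool [-0.0022 -0.001   0.0028] x dir [0.27  0.963 0.001] z dir [-0.001  0.001 -1.   ] q [ 0.41  0.57 -0.26  2.11  0.3   0.5  -0.35]
```

```bash
python3 shift.py '[[0.03,-0.002,-0.001,0.002,0,0,0],[0.02,0,0,0,0,0,0],[0.0,0,0,0,0,0,0],[0.0,0,0,0,0,0,0],[0.0,0,0,0,0,0,0]]'
python3 shift.py '[[0,0,0,0,0,0,0],[0,0,0,0,0,0,0]]'; python3 to.py .5136 -.1762 .106
```

```text
t: 13.45
position: [0.5132, -0.1776, 0.108]
ee_rot: [0.0, 0.797, 0.603, 0.0]
ft_force: [-2.8, 1.6, 6.0]
grip_width: 0.0123
finger_force: 58.5
t: 13.62
position: [0.5132, -0.1775, 0.108]
ee_rot: [0.0, 0.797, 0.603, 0.0]
ft_force: [-3.2, 0.6, 5.7]
grip_width: 0.012
finger_force: 58.5
t 13.62 delta tool [0.0014 0.     0.002 ] x dir [ 0.272  0.962 -0.   ] z dir [ 0.001 -0.001 -1.   ] q [ 0.41  0.57 -0.26  2.11  0.3   0.49 -0.35]
```

```bash
python3 shift.py '[[0,-0.0006,0,-0.006,0,-0.04,0],[0,-0.0006,0,-0.006,0,-0.04,0],[0,-0.0006,0,-0.006,0,-0.04,0],[0,-0.0006,0,-0.006,0,-0.04,0],[0,0,0,0,0,0,0]]'
cat > st.py <<'E'
from h import *
s=manip.sense();r=rot(s["ee_rot"]).as_matrix();p=np.array(s["position"])
yh=np.array([.274,.9617,0]);H=np.array([.5544,-.0335,.125]);g=p-.017*r[:,2];d=g-H
print("t",round(s["t"],2),"tilt",np.degrees(np.arcsin(-r[2,0]))*-1,"pos angle",np.degrees(np.arctan2(d[2],-d@yh)),"rad",np.hypot(d[2],d@yh),"side",d@[.9617,-.274,0],"F",np.round(s["ft_force"],1),"q",np.round(s["joint_positions"],2))
E
python3 st.py
```

```text
t: 14.03
position: [0.513, -0.1783, 0.1324]
ee_rot: [0.05, 0.794, 0.602, -0.065]
ft_force: [-0.6, -2.4, -1.9]
grip_width: 0.0117
finger_force: 58.6
t 14.03 tilt -9.371505160042807 pos angle 9.284638950587466 rad 0.14982332277432725 side -0.0001793576999792948 F [-0.6 -2.4 -1.9] q [ 0.21  0.53 -0.11  2.11  0.41  0.57 -0.51]
```

```bash
python3 shift.py '[[0,-0.0006,0,-0.006,0,-0.04,0],[0,-0.0006,0,-0.006,0,-0.04,0],[0,-0.0006,0,-0.006,0,-0.04,0],[0,-0.0006,0,-0.006,0,-0.04,0],[0,0,0,0,0,0,0]]' >/dev/null; python3 st.py
python3 shift.py '[[0,-0.0006,0,-0.006,0,-0.04,0],[0,-0.0006,0,-0.006,0,-0.04,0],[0,-0.0006,0,-0.006,0,-0.04,0],[0,-0.0006,0,-0.006,0,-0.04,0],[0,0,0,0,0,0,0]]';python3 st.py; python3 snap.py w9
python3 shift.py '[[0,-0.0006,0,-0.006,0,-0.04,0],[0,-0.0006,0,-0.006,0,-0.04,0],[0,0,0,0,0,0,0],[0,0,0,0,0,0,0]]';python3 st.py;python3 snap.py w10
cat > m4.py <<'E'
from h import *;import json,sys
exec(open("m.py").read().split("out={}")[0].split("ct,cs")[1].split("\n",1)[1])
for n in sys.argv[1:]:
    I=cv2.imread(f"pics/{n}.png");c=json.load(open(n+".json"))
    for th in(32,35,38):
        t=np.radians(th);H=np.array([.5544,-.0335,.125]);P=H+.0675*np.array([.9617,-.274,0])-.08*np.cos(t)*np.array([.274,.9617,0])+[0,0,.08*np.sin(t)]
        print(n,th,proj(c,P).round(1))
    m,ce,st=blob(I,brass(I),(300,0,512,384));print(" brass",ce.round(1),st)
    x,y,w,h,_=st;x0,x1,y0,y1=max(x-25,0),x+w+12,max(y-20,0),y+h+20
    d=I[y0:y1,x0:x1].max(2)<60
    print(x0,y0)
    for r in range(0,y1-y0,2): print("".join("o" if m[y0+r,x0+k] else "#" if d[r,k] else "." for k in range(min(x1,512)-x0)))
E
python3 m4.py w10
```

```text
t 14.45 tilt -18.524865729414785 pos angle 18.3589378091613 rad 0.14990835231251304 side -0.0002312354448912035 F [-1.6 -3.2 -1.6] q [ 0.04  0.52 -0.    2.09  0.52  0.68 -0.67]
t: 14.87
position: [0.5155, -0.1691, 0.179]
ee_rot: [0.144, 0.774, 0.586, -0.191]
ft_force: [-1.6, -2.9, -1.0]
grip_width: 0.0124
finger_force: 58.8
t 14.87 tilt -27.691155034382323 pos angle 27.43217466903796 rad 0.1499925928729672 side -0.0002612891204933909 F [-1.6 -2.9 -1. ] q [-0.11  0.52  0.07  2.07  0.6   0.81 -0.8 ]
t: 15.25
position: [0.5166, -0.1649, 0.1894]
ee_rot: [0.167, 0.766, 0.58, -0.22]
ft_force: [-1.2, -3.3, -1.7]
grip_width: 0.0117
finger_force: 58.9
t 15.25 tilt -32.08260625201523 pos angle 31.66507657119746 rad 0.15004592075367745 side -0.0003332464369348448 F [-1.2 -3.3 -1.7] q [-0.17  0.53  0.09  2.06  0.64  0.87 -0.85]
w10 32 [416.6 115. ]
w10 35 [422.1 115.5]
w10 38 [428.2 115.4]
 brass [416.8 114.4] [405  82  35  65 769]
380 62
........................................................................
........................................................................
.............
[... 3009 characters left out ...]
...........................................
................########................................................
................#######.................................................
...............########.................................................
........................................................................
........................................................................
........................................................................
........................................................................
........................................................................
........................................................................
```

```bash
python3 - <<'E'
from h import *;import json
H=np.array([.5544,-.0335,.125]);yh=np.array([.274,.9617,0]);xh=np.array([.9617,-.274,0])
def pt(th,x,r,tan=0):
    t=np.radians(th);rad=-np.cos(t)*yh+[0,0,np.sin(t)];tn=np.sin(t)*yh+[0,0,np.cos(t)]
    return H+x*xh+r*rad+tan*tn
c=json.load(open("w10.json"))
for th in(33,35,37,39):
    print(th,"face x65 lo/mid/up r80",*[proj(c,pt(th,.065,.08,k))[0].round(1) for k in(-.005,0,.005)],"x66/69/70 up",*[proj(c,pt(th,x,.08,.005))[0].round(1) for x in(.066,.069,.070)],"ends x65lo,x70up @67",*[proj(c,pt(th,x,.067,k)).round(0) for x,k in((.065,-.005),(.07,.005))],"@93",*[proj(c,pt(th,x,.093,k)).round(0) for x,k in((.065,-.005),(.07,.005))])
print("ptr at 32: x=.063,.065,.0675 r60/80/95",*[proj(c,pt(32,x,r)).round(0) for x in(.063,.065,.0675) for r in(.06,.08,.095)])
E
python3 m4.py w9 | cut -c1-70; python3 m4.py w8 | cut -c1-70; python3 m4.py w7|cut -c1-70
```

```text
33 face x65 lo/mid/up r80 406.4 412.4 419.0 x66/69/70 up 421.5 428.9 431.4 ends x65lo,x70up @67 [411.  83.] [438.  82.] @93 [402. 144.] [426. 148.]
35 face x65 lo/mid/up r80 409.7 416.0 423.0 x66/69/70 up 425.5 433.2 435.7 ends x65lo,x70up @67 [414.  83.] [441.  81.] @93 [405. 146.] [430. 149.]
37 face x65 lo/mid/up r80 413.1 419.9 427.2 x66/69/70 up 429.8 437.6 440.2 ends x65lo,x70up @67 [417.  83.] [445.  79.] @93 [409. 147.] [435. 149.]
39 face x65 lo/mid/up r80 416.8 423.9 431.7 x66/69/70 up 434.3 442.4 445.0 ends x65lo,x70up @67 [420.  82.] [450.  78.] @93 [413. 148.] [441. 150.]
ptr at 32: x=.063,.065,.0675 r60/80/95 [414.  64.] [406. 115.] [400. 150.] [419.  64.] [411. 115.] [405. 150.] [425.  64.] [417. 115.] [411. 150.]
w9 32 [424.3 115.7]
w9 35 [430.5 115.4]
w9 38 [437.3 114.4]
 brass [424.7 115.9] [412  80  34  69 856]
387 60
......................................................................
......................................................................
......................................................................
......................................
[... 7944 characters left out ...]
....
.........................oooooooo........................
.........................oooo............................
.........................................................
.........................................................
.........................................................
.........................................................
.........................................................
.........................................................
.........................................................
.........................................................
.........................................................
.........................................................
```

```bash
cat > m5.py <<'E'
from h import *;import json
from scipy.optimize import brentq
exec(open("m.py").read().split("out={}")[0].split("\n",1)[1])
H=np.array([.5544,-.0335,.125]);yh=np.array([.274,.9617,0]);xh=np.array([.9617,-.274,0])
def rep(n,P):
    d=P-H;r=-d@yh;print(n,"x",(d@xh).round(4),"rad",np.hypot(r,d[2]).round(4),"ang",np.degrees(np.arctan2(d[2],r)).round(1))
C={n:json.load(open(n+".json")) for n in("w7","w8","w9","w10")}
def multi(n,**o): P,e=tri([(C[k],v) for k,v in o.items()]);rep(n,P);print("   err",np.round(e,4))
multi("left mid",w7=(362.5,209.3),w8=(345.3,82.5),w9=(418,115),w10=(410,115))
multi("left in",w7=(361.7,196.7),w8=(344,70),w9=(422,81),w10=(414,83))
multi("left out",w7=(363.7,221.7),w8=(346,93.5),w9=(414,147),w10=(405,147))
for n in("w9","w10"): multi("left mid, 7,8,"+n,w7=(362.5,209.3),w8=(345.3,82.5),**{n:(418 if n=="w9" else 410,115)})
# single rays of the whole brass blob on plane x=.0735
def onx(n,c,uv,x):
    o,d=ray(c,uv);rep(n,o+d*((x-(o-H)@xh)/(d@xh)))
def onplane(c,uv,th):  # radius at which the ray meets the half-plane at angle th
    t=np.radians(th);nn=np.sin(t)*yh+[0,0,np.cos(t)];o,d=ray(c,uv);return o+d*((H-o)@nn)/(d@nn)
for n in("side","top"):
    c=manip.get_calibration(n);fr=[cv2.imread(f"pics/{n}0.png")]+[manip.snapshot(n)[:,:,::-1].copy() for _ in range(2)]
    for I in fr:
        h=cv2.cvtColor(I,cv2.COLOR_BGR2HSV).astype(float);x0,y0,x1,y1=(238,185,258,205) if n=="side" else(272,184,300,210)
        s=h[y0:y1,x0:x1];w=((s[...,0]>17)&(s[...,0]<33)&(s[...,1]>90)&(s[...,2]>90))*s[...,1];yy,xx=np.mgrid[y0:y1,x0:x1]
        uv=((w*xx).sum()/w.sum(),(w*yy).sum()/w.sum());print(n,np.round(uv,2),(w>0).sum())
        for th in(33,35,37):
            d=onplane(c,uv,th)-H;t=np.radians(th);print("   th",th,"x",(d@xh).round(4),"rad",(d@(-np.cos(t)*yh+[0,0,np.sin(t)])).round(4))
        # tangential: point on plane x=.0725
        onx("   onx .0725",c,uv,.0725) if n=="side0" else None
        def pj(th): t=np.radians(th);return proj(c,H+.0725*xh+.08*(-np.cos(t)*yh+[0,0,np.sin(t)]))
        print("   pred rows 33,35,37",[pj(t).round(2).tolist() for t in(33,35,37)])
E
python3 m5.py
```

```text
left mid x 0.0627 rad 0.0799 ang 34.7
   err [0.0003 0.0001 0.0001 0.0001]
left in x 0.0626 rad 0.0674 ang 35.2
   err [0.0003 0.0001 0.0001 0.0004]
left out x 0.0616 rad 0.0926 ang 36.0
   err [0.0004 0.0002 0.0004 0.0002]
left mid, 7,8,w9 x 0.0627 rad 0.08 ang 34.9
   err [0.0002 0.0001 0.0002]
left mid, 7,8,w10 x 0.0627 rad 0.08 ang 34.8
   err [0.0002 0.0001 0.0001]
side [245.23 195.73] 23
   th 33 x 0.0687 rad 0.056
   th 35 x 0.0725 rad 0.0765
   th 37 x 0.0808 rad 0.1206
   pred rows 33,35,37 [[244.91, 196.66], [245.01, 195.8], [245.11, 194.94]]
side [245.22 195.73] 23
   th 33 x 0.0687 rad 0.0562
   th 35 x 0.0725 rad 0.0767
   th 37 x 0.0809 rad 0.121
   pred rows 33,35,37 [[244.91, 196.66], [245.01, 195.8], [245.11, 194.94]]
side [245.22 195.73] 23
   th 33 x 0.0687 rad 0.0563
   th 35 x 0.0725 rad 0.0768
   th 37 x 0.0809 rad 0.1211
   pred rows 33,35,37 [[244.91, 196.66], [245.01, 195.8], [245.11, 194.94]]
top [283.59 196.38] 38
   th 33 x 0.0739 rad 0.079
   th 35 x 0.0735 rad 0.0807
   th 37 x 0.0731 rad 0.0826
   pred rows 33,35,37 [[283.78, 196.94], [283.28, 196.71], [282.75, 196.47]]
top [283.4  196.45] 41
   th 33 x 0.0737 rad 0.0785
   th 35 x 0.0733 rad 0.0802
   th 37 x 0.0728 rad 0.082
   pred rows 33,35,37 [[283.78, 196.94], [283.28, 196.71], [282.75, 196.47]]
top [283.4  196.44] 41
   th 33 x 0.0737 rad 0.0784
   th 35 x 0.0733 rad 0.0801
   th 37 x 0.0728 rad 0.082
   pred rows 33,35,37 [[283.78, 196.94], [283.28, 196.71], [282.75, 196.47]]
```

Run:
```python
import cv2
I=cv2.imread("pics/w10.png")
for r in(100,115,130): print(r,[(c,*I[r,c,::-1].tolist()) for c in range(400,426)])
print([(c,*I[84,c,::-1].tolist()) for c in range(408,446,2)]);print([(c,*I[145,c,::-1].tolist()) for c in range(400,436,2)])
I=cv2.imread("pics/w8.png");print([(c,*I[82,c,::-1].tolist()) for c in range(328,354)])
```

```text
100 [(400, 62, 64, 65), (401, 62, 63, 64), (402, 58, 59, 60), (403, 52, 53, 54), (404, 51, 52, 53), (405, 54, 55, 56), (406, 51, 51, 50), (407, 52, 47, 37), (408, 70, 58, 34), (409, 81, 67, 35), (410, 86, 70, 36), (411, 93, 76, 37), (412, 114, 93, 46), (413, 139, 112, 54), (414, 157, 126, 60), (415, 168, 135, 64), (416, 171, 138, 63), (417, 172, 139, 64), (418, 167, 135, 63), (419, 148, 120, 57), (420, 125, 101, 50), (421, 113, 95, 58), (422, 100, 90, 74), (423, 88, 87, 85), (424, 84, 85, 86), (425, 83, 84, 84)]
115 [(400, 60, 61, 61), (401, 60, 61, 62), (402, 60, 61, 61), (403, 55, 56, 57), (404, 47, 47, 47), (405, 50, 44, 35), (406, 69, 57, 34), (407, 80, 66, 33), (408, 87, 72, 37), (409, 97, 80, 40), (410, 125, 101, 49), (411, 155, 125, 59), (412, 177, 143, 66), (413, 189, 152, 70), (414, 190, 153, 70), (415, 180, 144, 67), (416, 169, 137, 64), (417, 159, 129, 61), (418, 147, 120, 60), (419, 126, 107, 68), (420, 100, 92, 79), (421, 88, 87, 86), (422, 85, 85, 86), (423, 84, 84, 85), (424, 84, 85, 85), (425, 83, 84, 85)]
130 [(400, 30, 31, 32), (401, 32, 32, 33), (402, 34, 33, 32), 
[... 1043 characters left out ...]
), (420, 202, 162, 75), (422, 198, 159, 73), (424, 198, 159, 73), (426, 199, 159, 74), (428, 197, 155, 74), (430, 184, 128, 70), (432, 185, 122, 70), (434, 187, 123, 71)]
[(328, 122, 126, 126), (329, 133, 137, 138), (330, 114, 118, 118), (331, 74, 76, 77), (332, 39, 39, 39), (333, 33, 32, 33), (334, 54, 54, 55), (335, 74, 75, 76), (336, 97, 98, 99), (337, 112, 113, 114), (338, 120, 122, 122), (339, 131, 135, 136), (340, 138, 143, 143), (341, 132, 137, 136), (342, 110, 113, 113), (343, 89, 87, 80), (344, 93, 80, 54), (345, 132, 107, 52), (346, 156, 126, 58), (347, 150, 120, 55), (348, 125, 103, 54), (349, 99, 86, 63), (350, 77, 74, 69), (351, 61, 61, 61), (352, 64, 64, 65), (353, 93, 94, 95)]
```

Run:
```python
from h import *;import json
H=np.array([.5544,-.0335,.125]);yh=np.array([.274,.9617,0]);xh=np.array([.9617,-.274,0])
def pt(th,x,r,tan=0):
    t=np.radians(th);return H+x*xh+r*(-np.cos(t)*yh+[0,0,np.sin(t)])+tan*(np.sin(t)*yh+[0,0,np.cos(t)])
for n,obs in(("w10","405.3 410.2 419.5 @115; inner end 83: 409.8 414.5 440.5; outer 145: 402 405.3 429"),("w9",""),("w8","343.2 344.9 348.7 @82"),("w7","upper 362.5 209.3")):
    c=json.load(open(n+".json"));print(n,obs)
    for th in(32,33,34,35): print(th,*[proj(c,pt(th,x,.08,k)).round(1) for x,k in((.0625,-.0025),(.0625,.0025),(.066,.0025))],"in/out",*[proj(c,pt(th,x,r,k)).round(0) for r in(.067,.093) for x,k in((.0625,-.0025),(.0625,.0025),(.0725,.0025))])
I=cv2.imread("pics/w9.png");print([(c,*I[115,c,::-1].tolist()) for c in range(400,434)])
# pointer upper/left edge rows for w9,w10
for n,th in(("w9",27.5),("w10",31.9),("w8",0)):
    c=json.load(open(n+".json"));print(n,"ptr",[proj(c,pt(th,x,.08,k)).round(1).tolist() for x in(.062,.065,.0675) for k in(-.0015,.0015)])
```

```text
w10 405.3 410.2 419.5 @115; inner end 83: 409.8 414.5 440.5; outer 145: 402 405.3 429
32 [401.9 114.6] [407.8 115.4] [416.2 115.5] in/out [407.  83.] [413.  82.] [438.  82.] [397. 145.] [403. 147.] [426. 147.]
33 [403.5 114.9] [409.6 115.5] [418.1 115.6] in/out [408.  83.] [415.  82.] [440.  82.] [399. 145.] [405. 147.] [428. 147.]
34 [405.1 115.2] [411.4 115.6] [420.  115.6] in/out [410.  82.] [416.  82.] [442.  82.] [401. 146.] [407. 148.] [430. 148.]
35 [406.8 115.3] [413.2 115.6] [421.9 115.6] in/out [411.  82.] [418.  81.] [444.  81.] [403. 147.] [409. 148.] [433. 148.]
w9 
32 [408.7 115.7] [415.3 115.7] [424.1 115.7] in/out [413.  82.] [420.  81.] [446.  81.] [405. 147.] [411. 149.] [435. 149.]
33 [410.5 115.8] [417.3 115.5] [426.2 115.5] in/out [414.  82.] [422.  80.] [448.  80.] [407. 148.] [413. 149.] [438. 149.]
34 [412.3 115.8] [419.3 115.3] [428.3 115.3] in/out [416.  82.] [423.  80.] [450.  80.] [409. 148.] [415. 149.] [441. 149.]
35 [414.2 115.7] [421.4 114.9] [430.5 115. ] in/out [418.  81.] [425.  79.] [452.  79.] [411. 149.] [418. 149.] [443. 149.]
w8 343.2 344.9 348
[... 1295 characters left out ...]
, 68, 41), (415, 83, 68, 35), (416, 87, 72, 36), (417, 102, 83, 40), (418, 130, 106, 51), (419, 156, 126, 60), (420, 175, 141, 65), (421, 185, 149, 68), (422, 188, 151, 69), (423, 177, 142, 65), (424, 159, 128, 59), (425, 147, 119, 56), (426, 135, 111, 55), (427, 121, 102, 60), (428, 102, 91, 72), (429, 89, 86, 83), (430, 83, 83, 84), (431, 82, 83, 84), (432, 82, 82, 82), (433, 82, 82, 82)]
w9 ptr [[401.3, 114.9], [404.7, 115.4], [408.2, 114.9], [411.8, 115.5], [414.0, 115.0], [417.8, 115.5]]
w10 ptr [[401.7, 114.7], [405.2, 115.2], [408.7, 114.7], [412.4, 115.3], [414.6, 114.8], [418.4, 115.3]]
w8 ptr [[329.9, 98.9], [330.6, 99.0], [332.8, 98.9], [333.5, 99.0], [335.2, 98.9], [335.9, 99.0]]
```

All four wrist views agree on a marker angle of about 33.4°, and the rest now stands at about 31.9°. One small row closes the gap, then I hold.

```bash
python3 shift.py '[[0,-0.0004,0,-0.0039,0,-0.026,0],[0,0,0,0,0,0,0],[0,0,0,0,0,0,0],[0,0,0,0,0,0,0],[0,0,0,0,0,0,0]]'; python3 st.py; python3 snap.py w11
python3 - <<'E'
from h import *;import json
I=cv2.imread("pics/w11.png");c=json.load(open("w11.json"))
for r in(80,100,115,130,144,152): print(r,[(k,*I[r,k,::-1].tolist()) for k in range(394,420,1)])
E
```

```text
t: 15.92
position: [0.5171, -0.1634, 0.1928]
ee_rot: [0.175, 0.763, 0.577, -0.231]
ft_force: [-3.3, -4.3, 1.1]
grip_width: 0.0121
finger_force: 58.9
t 15.92 tilt -33.67296680467094 pos angle 33.09627646835253 rad 0.1500771578463063 side -0.00029329587591583883 F [-3.3 -4.3  1.1] q [-0.19  0.54  0.1   2.05  0.65  0.9  -0.87]
80 [(394, 101, 101, 101), (395, 105, 102, 100), (396, 118, 104, 97), (397, 143, 111, 90), (398, 166, 116, 80), (399, 181, 121, 74), (400, 184, 121, 72), (401, 181, 119, 69), (402, 176, 116, 68), (403, 171, 112, 65), (404, 163, 107, 63), (405, 138, 92, 54), (406, 93, 62, 39), (407, 45, 32, 22), (408, 25, 22, 23), (409, 26, 26, 27), (410, 32, 31, 32), (411, 32, 32, 32), (412, 33, 33, 31), (413, 35, 33, 31), (414, 36, 33, 29), (415, 47, 38, 31), (416, 86, 61, 40), (417, 137, 92, 54), (418, 168, 112, 65), (419, 176, 117, 67)]
100 [(394, 63, 63, 65), (395, 63, 64, 65), (396, 63, 63, 64), (397, 62, 63, 64), (398, 63, 64, 66), (399, 63, 64, 65), (400, 61, 62, 64), (401, 61, 62, 64), (402, 58, 59, 60), (403, 52, 53, 54), (404, 50, 51, 51), (405, 48, 49, 50), (406, 49, 47,
[... 1675 characters left out ...]
, (412, 203, 163, 75), (413, 204, 164, 76), (414, 204, 165, 75), (415, 205, 166, 76), (416, 205, 165, 75), (417, 204, 165, 75), (418, 202, 163, 74), (419, 201, 162, 73)]
152 [(394, 129, 86, 51), (395, 73, 50, 33), (396, 33, 27, 25), (397, 24, 24, 25), (398, 28, 28, 30), (399, 34, 33, 34), (400, 34, 33, 34), (401, 32, 34, 34), (402, 35, 35, 38), (403, 51, 43, 37), (404, 100, 70, 49), (405, 154, 103, 63), (406, 184, 122, 71), (407, 190, 125, 73), (408, 189, 124, 72), (409, 185, 122, 71), (410, 183, 120, 70), (411, 182, 120, 70), (412, 184, 121, 71), (413, 183, 121, 70), (414, 185, 122, 72), (415, 185, 123, 71), (416, 184, 122, 70), (417, 183, 122, 71), (418, 182, 121, 71), (419, 183, 120, 70)]
```

Run:
```python
from h import *;import json
from scipy.optimize import brentq
H=np.array([.5544,-.0335,.125]);yh=np.array([.274,.9617,0]);xh=np.array([.9617,-.274,0])
def pt(th,x,r):
    t=np.radians(th);return H+x*xh+r*(-np.cos(t)*yh+[0,0,np.sin(t)])
def colat(c,th,x,row): r=brentq(lambda r:proj(c,pt(th,x,r))[1]-row,.03,.13);return proj(c,pt(th,x,r))[0],r
def obs(I,row,a,b):
    g=I[row,a:b].max(1).astype(float);k=g.argmin();m=g<(60 if g.min()<40 else g.min()+25)
    l=k
    while l>0 and m[l-1]:l-=1
    u=k
    while u<len(g)-1 and m[u+1]:u+=1
    return a+(l+u)/2,u-l+1
for n,rows,a,b in(("w7",(196,200,205,210,215),338,358),("w8",(86,92,98,104,110),324,342),("w9",(74,78,115,152),390,420),("w10",(74,78,152),390,420),("w11",(74,77,80,150,152,154),390,420)):
    I=cv2.imread(f"pics/{n}.png");c=json.load(open(n+".json"))
    for row in rows:
        o,w=obs(I,row,a,b)
        try:
            if n in("w7","w8"):
                x=brentq(lambda x:colat(c,0,x,row)[0]-o,.055,.075);print(n,row,o,w,"x",round(x,4),"r",round(colat(c,0,x,row)[1],3))
            else: print(n,row,o,w,"th for x .0635/.0645",[round(brentq(lambda t:colat(c,t,x,row)[0]-o,15,45),1) for x in(.0635,.0645)],"r",round(colat(c,30,.064,row)[1],3))
        except Exception as e: print(n,row,o,w,e)
```

```text
w7 196 349.5 2 x 0.064 r 0.068
w7 200 348.5 4 x 0.0633 r 0.073
w7 205 348.5 4 x 0.0639 r 0.079
w7 210 348.5 4 x 0.0645 r 0.086
w7 215 346.5 2 x 0.0628 r 0.092
w8 86 332.5 2 x 0.0633 r 0.067
w8 92 332.0 3 x 0.0633 r 0.073
w8 98 332.0 5 x 0.0638 r 0.079
w8 104 334.5 10 x 0.0669 r 0.085
w8 110 330.5 2 x 0.0632 r 0.091
w9 74 411.5 8 th for x .0635/.0645 [26.2, 24.5] r 0.064
w9 78 411.0 9 th for x .0635/.0645 [26.4, 24.6] r 0.065
w9 115 406.5 8 th for x .0635/.0645 [27.5, 26.1] r 0.08
w9 152 399.0 7 th for x .0635/.0645 [26.7, 25.6] r 0.095
w10 74 411.5 8 th for x .0635/.0645 [30.3, 28.6] r 0.064
w10 78 411.0 9 th for x .0635/.0645 [30.5, 28.7] r 0.065
w10 152 399.0 7 th for x .0635/.0645 [30.9, 29.7] r 0.097
w11 74 412.0 9 th for x .0635/.0645 [31.8, 30.1] r 0.064
w11 77 411.5 8 th for x .0635/.0645 [31.9, 30.1] r 0.065
w11 80 411.0 9 th for x .0635/.0645 [31.9, 30.2] r 0.066
w11 150 399.5 8 th for x .0635/.0645 [32.3, 31.1] r 0.096
w11 152 399.5 8 th for x .0635/.0645 [32.5, 31.3] r 0.097
w11 154 399.0 7 th for x .0635/.0645 [32.4, 31.2] r 0.098
```

The kinematics put the rest at about 33.1–33.7° and the near views at about 32.1°, against a marker at about 33.3°. A final +0.6° splits the difference, within ±0.7°. Then I settle and hand in.

```bash
python3 shift.py '[[0,-0.0002,0,-0.0016,0,-0.0105,0],[0,0,0,0,0,0,0],[0,0,0,0,0,0,0],[0,0,0,0,0,0,0],[0,0,0,0,0,0,0]]'; python3 st.py
python3 shift.py '[[0,0,0,0,0,0,0],[0,0,0,0,0,0,0],[0,0,0,0,0,0,0],[0,0,0,0,0,0,0]]' >/dev/null; python3 st.py
python3 -c "
from workcell import manip
print(manip.close_job())"
```

```text
t: 16.38
position: [0.5173, -0.1626, 0.1943]
ee_rot: [0.178, 0.762, 0.577, -0.235]
ft_force: [-3.5, -4.0, 2.1]
grip_width: 0.012
finger_force: 58.9
t 16.38 tilt -34.29144354731113 pos angle 33.737099346835464 rad 0.15005088536277902 side -0.0003042673666655629 F [-3.5 -4.   2.1] q [-0.2   0.54  0.1   2.05  0.65  0.91 -0.88]
t 16.72 tilt -34.28822870829136 pos angle 33.73874740139458 rad 0.15004671796492805 side -0.00027624837720033324 F [-3.7 -4.5  1.1] q [-0.2   0.54  0.1   2.05  0.65  0.91 -0.88]
the job is handed in; nothing more can be done
None
```

I laid the lid flat on the bench to the left of the lap and handed the job in with the fingers holding the rest steady at about 33.7°, against a marker measured at about 33.3° (my estimate is good to about 0.7°); the hand-in gave no verdict.

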